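# Load the saggar with the one-ball scoop

### The job

Load the two burnished clay balls from the wooden tray into the round saggar with the steel scoop, one ball at a time: run the scoop's nose under a ball against the tray's side, lift it out in the pocket and tip it gently into the saggar with the nose dipped well down inside, so that it rolls out near the floor and does not drop from the height of the rim. Nothing but the scoop may touch the balls, because fingers mark burnished clay. Leave the other ware and tools standing where they are, and finish with the scoop standing upright on the round plywood bat again, let go.

Things in the scene. Friction and masses are not known exactly. Their poses are not given: they have to be found in the camera images.
- ball_a_center (a point): One burnished clay ball, 60 mm diameter, about 95 g, slippery on the steel and the varnished tray (friction about 0.35), on the floor of the wooden tray (centre 36 mm above the table), its centre at least 38 mm from every wall; it rolls when pushed but soon stops. This point is its centre. The two balls are alike and may be taken in either order.
- ball_b_center (a point): The other burnished clay ball, 60 mm diameter, about 95 g, slippery on the steel and the varnished tray (friction about 0.35), on the floor of the wooden tray (centre 36 mm above the table), its centre at least 38 mm from every wall; it rolls when pushed but soon stops. This point is its centre. 
- scoop_pocket (a point): Steel one-ball scoop, about 270 g, standing level on the bat. This is where a ball's centre sits in the pocket, 32.5 mm above the flat underside. Axes: x out through the open nose, z up. Round back: outside at x = -37 mm; cheeks 36 mm high as far as x = +14, 16 mm high to +24; nose tip at +31. Width 68 mm inside, 74 mm outside. It has room for one ball only.
- scoop_nose (a point): Middle of the scoop's nose tip, 1 mm above the underside, 31 mm ahead of scoop_pocket; same axes. A gentle ramp rises from the tip (2.5 mm thick) to a crest 5.6 mm above the underside, 15 mm ahead of scoop_pocket; behind it the floor is 2.5 mm thick. A ball rolled over the crest stays in while the scoop is level or tipped back and rolls out once the nose dips by about 30 degrees.
- scoop_grip (a point): Centre of the scoop's dark wooden handle: a level bar 86 mm long (x), 16 mm wide (y), 20 mm high, its centre 108 mm behind scoop_pocket and 122 mm above the underside, 134 mm above the table at the start; same axes. A steel strap neck, 18 mm wide, rises from the pocket's back to the bar's front end. It can be taken from above, across its width.
- tray: Fixed open varnished wooden tray holding the balls, the beaker and the kiln prop. Inside 220 mm (its x) by 344 mm (its y), floor 6 mm above the table, upright walls 6 mm thick with their tops 42 mm above the table. Origin at the centre of its underside, z up.
- saggar_in (a point): Fixed round fireclay saggar (open pot): inside diameter 176 mm, outside 200 mm (206 mm at its top band). This point is the centre of its flat inner floor, 12 mm above the table.
- saggar_rim (a point): Centre of the saggar's mouth, level with the rim's top, 78 mm above the table (the saggar is 66 mm deep inside).
- bat: Fixed round plywood bat, 150 mm diameter, 12 mm thick, that the scoop stands on at first and at the end. Origin at the centre of its underside.
- beaker_center (a point): Bystander in the tray: a loose bisque beaker, 56 mm diameter, 72 mm high, standing. This point is its centre, half-way up.
- prop_center (a point): Bystander in the tray: a loose kiln prop, an upright six-sided fireclay post 54 mm across and 62 mm high. This point is its centre, half-way up.
- mug_center (a point): Bystander: white mug, 84 mm diameter, 75 mm high, behind the work area. Point at its centre.
- pinch_cup_center (a point): Bystander: grey clay cup, 86 mm diameter, 52 mm high, behind the work area. Point at its centre.
- sprayer_center (a point): Bystander: spray bottle, 72 mm diameter, 200 mm high, standing at the left. Point 100 mm above the table on its axis.
- rolling_pin_center (a point): Bystander: wooden rolling pin, 48 mm diameter, 380 mm long with its handles, lying roughly across the table behind the tray. Point at its centre.
Not all that is in view belongs to the job. Leave any red look-alike of the part that bears ball_b_center alone.

How it is judged:
On the way, in this order (a step that is already met when the one before it is completed fails the run):
1. one ball is carried in the scoop's pocket, clear above the tray, the other still in the tray ((((distance between ball_a_center and scoop_pocket below 0.02 m and height (world z) of ball_a_center above 0.1 m) and (height (world z) of ball_b_center below 0.05 m and x of ball_b_center in the frame of tray between -0.11 and 0.11 m and y of ball_b_center in the frame of tray between -0.172 and 0.172 m)) or ((distance between ball_b_center and scoop_pocket below 0.02 m and height (world z) of ball_b_center above 0.1 m) and (height (world z) of ball_a_center below 0.05 m and x of ball_a_center in the frame of tray between -0.11 and 0.11 m and y of ball_a_center in the frame of tray between -0.172 and 0.172 m)))), for 0.2 s.
2. the first ball lies in the saggar, the other is still in the tray ((((horizontal distance between ball_a_center and saggar_in below 0.066 m and z of ball_a_center in the frame of saggar_in between 0.02 and 0.042 m) and (height (world z) of ball_b_center below 0.05 m and x of ball_b_center in the frame of tray between -0.11 and 0.11 m and y of ball_b_center in the frame of tray between -0.172 and 0.172 m)) or ((horizontal distance between ball_b_center and saggar_in below 0.066 m and z of ball_b_center in the frame of saggar_in between 0.02 and 0.042 m) and (height (world z) of ball_a_center below 0.05 m and x of ball_a_center in the frame of tray between -0.11 and 0.11 m and y of ball_a_center in the frame of tray between -0.172 and 0.172 m)))), for 0.2 s.
3. the other ball is carried in the scoop's pocket, clear above the tray, the first lying in the saggar ((((distance between ball_b_center and scoop_pocket below 0.02 m and height (world z) of ball_b_center above 0.1 m) and (horizontal distance between ball_a_center and saggar_in below 0.066 m and z of ball_a_center in the frame of saggar_in between 0.02 and 0.042 m)) or ((distance between ball_a_center and scoop_pocket below 0.02 m and height (world z) of ball_a_center above 0.1 m) and (horizontal distance between ball_b_center and saggar_in below 0.066 m and z of ball_b_center in the frame of saggar_in between 0.02 and 0.042 m)))), for 0.2 s.
At the end, for the whole second after the job is handed in: Both balls lie on the saggar's floor, at rest; the scoop stands upright (within 4.5 degrees) on its flat underside on the bat, its pocket's centre within 45 mm of the bat's centre, let go; the beaker, kiln prop, mug, cup, spray bottle and rolling pin are within 30 mm of where they stood and upright (horizontal distance between each of ball_a_center, ball_b_center and saggar_in below 0.066 m and z of ball_a_center in the frame of saggar_in between 0.02 and 0.042 m and z of ball_b_center in the frame of saggar_in between 0.02 and 0.042 m and linear speed of each of ball_a, ball_b below 0.1 m/s and horizontal distance between scoop_pocket and bat below 0.045 m and angle between scoop_pocket's own z axis and vertical below 0.08 rad and z of scoop_pocket in the frame of bat between 0.041 and 0.049 m and distance of each of beaker_center, prop_center, mug_center, pinch_cup_center, sprayer_center, rolling_pin_center from where it was at the start of the episode below 0.03 m); the robot touches nothing.
It fails at once if the gripper or the arm touches a ball (contact force between any of the fingers, the arm and ball_a above 0.3 N or contact force between any of the fingers, the arm and ball_b above 0.3 N).
It fails at once if a ball is dropped or thrown: it moves faster than 1.1 m/s, as after a fall of 62 mm (linear speed of any of ball_a, ball_b above 1.1 m/s).
It fails at once if a bystander is pushed more than 30 mm or tipped by more than 20 degrees (distance of any of beaker_center, prop_center, mug_center, pinch_cup_center, sprayer_center, rolling_pin_center from where it was at the start of the episode above 0.03 m or angle between any of beaker_center, prop_center, mug_center, pinch_cup_center, sprayer_center's own z axis and vertical above 0.35 rad).
It also fails if it takes over 72 s, if anything falls off the work surface, if the arm or the gripper's body presses on something with over 40 N, if the wrist force passes 120 N, or if a joint passes its speed limit or range.

### The arm

A 6-joint arm with a two-finger parallel gripper is mounted at the origin on the work surface. World frame = base frame: x ahead of the robot, y to its left, z up, the work surface at z = 0. Lengths are in m, angles in rad, forces in N, time in s.
With the tool pointing down it reaches from about 0.35 to 0.975 m from the base axis. Payload 7.1 kg.
Tool frame: the origin (TCP) lies midway between the tips of the shut fingers; the grasp point (between the pads) lies 19 mm behind it; z points along the fingers, x is the direction in which the jaws open and shut, and the axes are right-handed (so a half turn about z gives the same grasp; the last joint's range is limited). The gripper opens to 88 mm and grips with 3 to 60 N. Pads are 20 mm wide; open, the fingers measure 115 mm over their backs; the gripper's body (75 mm by 178 mm) begins 61 mm behind the grasp point.
Start: joints at [1.279, 0.423, 1.63, -0, 1.089, -0.019], TCP at [0.168, 0.602, 0.19] pointing down, gripper open.
Joint ranges: [-3, 3], [-0.9, 2.11], [0.09, 2.58], [-1.31, 4.45], [0.11, 2.69], [-2.54, 2.54]. Speed limits (rad/s): [2.39, 2.39, 3.01, 3.14, 3.14, 3.14].

### API

Orientations are given as a unit quaternion [w, x, y, z].
In Python, from station import move_pose, movel, movej, command_gripper, wait, inverse_kinematics, read_camera, camera_info, MotionError, job_done, get_time, get_joint_pos, get_qvel, get_effort, get_tcp_pos, get_ee_rot, get_ft_force, get_ft_torque, get_grip_width gives the robot as it stands. Calls block until the motion is done:
- move_pose(position, orientation): joint-space move of the TCP to a pose.
- movel(position, frame=None, v=0.15, until_force=None): straight line of the TCP; frame=None keeps the orientation; v is the mean speed in m/s. With until_force (N) it stops when the force on the tool has changed by that much, and returns True; else False.
- movej(angles): joint-space move.
- command_gripper(opening): opening from 0.0 (shut) to 1.0 (fully open); the grip force is fixed at half the most; returns when the fingers have stopped.
- wait(seconds).
- inverse_kinematics(position, orientation): joint angles nearest the present ones, or None.
- read_camera(name): name is "scene" or "top" or "wrist"; returns the picture (400x640x3 uint8, red, green, blue); there is no depth.
- camera_info(name): a dict with "intrinsics" (3x3 intrinsics, pixels), "dist" ([k1, k2, p1, p2, k3] as OpenCV has them; the pictures are not rectified), "T" (4x4, takes a point from camera to world coordinates); the wrist camera has in their place "tool_from_camera" (4x4, takes a point from camera to tool coordinates, whose origin is the TCP and whose axes are the tool frame's). Camera axes: x right, y up, looking along -z (the intrinsics and any distortion apply to the point x, -y, -z); pixel columns grow to the right and rows downward; lengths in m; the calibration is good to about 2 mm. A picture is of the moment at which its call begins: read the wrist's pose just before it. camera_info takes no time and is no camera call.
A pose or a line that the arm cannot do raises MotionError and nothing moves.
- job_done(): hands the job in, once; it reports no verdict.
Readings, each from a call of its own:
- get_time(): time.
- get_joint_pos(): joint angles.
- get_qvel(): joint speeds.
- get_effort(): joint torques, N m.
- get_tcp_pos(): TCP position.
- get_ee_rot(): TCP orientation.
- get_ft_force(): force on the tool from outside, world axes, zero at the start.
- get_ft_torque(): the same for the moment, N m.
- get_grip_width(): opening from 0.0 (shut) to 1.0 (fully open).
Only numpy, scipy, OpenCV 4.12 (cv2) and the standard library are available. Lean on these libraries where they do the work, as an engineer would, in place of code of your own. Each camera call takes 0.05 s, during which the arm holds its last target. There are 200 camera calls.

## Working session

There is one attempt and no reset: what is moved stays moved. The work goes in short steps, each a Python script; the robot and the scene stay as the last script left them, time stands still between calls to the robot, and variables do not carry over. Pictures are saved under pics/ and viewed, about 8 in all and at most 12, crops included, and the job is handed in when it is done.

```bash
ls; mkdir -p pics; python3 - <<'E'
from station import *
import cv2, numpy as np
np.set_printoptions(precision=4,suppress=True)
for n in ("scene","top"):
    im=read_camera(n); cv2.imwrite(f"pics/{n}0.png",im[:,:,::-1])
    i=camera_info(n); print(n,i["intrinsics"],i["dist"],i["T"])
print(camera_info("wrist"),get_time(),get_ee_rot())
E
```

```text
pics
scene [[362.6794   0.     320.1651]
 [  0.     362.6794 198.0126]
 [  0.       0.       1.    ]] [-0.0185  0.      0.      0.      0.    ] [[ 0.7604 -0.537   0.3653  0.9306]
 [ 0.6492  0.6146 -0.448  -0.3655]
 [ 0.016   0.5779  0.816   0.9524]
 [ 0.      0.      0.      1.    ]]
top [[474.8516   0.     324.9104]
 [  0.     474.8516 199.3241]
 [  0.       0.       1.    ]] [-0.0446  0.      0.      0.      0.    ] [[-0.0109  0.996  -0.0881  0.4258]
 [-0.9999 -0.0116 -0.0075  0.0986]
 [-0.0085  0.088   0.9961  1.3385]
 [ 0.      0.      0.      1.    ]]
{'intrinsics': array([[290.1956,   0.    , 322.2232],
       [  0.    , 290.1956, 199.9319],
       [  0.    ,   0.    ,   1.    ]]), 'dist': array([-0.0246,  0.    ,  0.    ,  0.    ,  0.    ]), 'tool_from_camera': array([[ 1.    , -0.0007, -0.0005, -0.0014],
       [-0.0008, -0.9655, -0.2605, -0.0709],
       [-0.0003,  0.2605, -0.9655, -0.1956],
       [ 0.    ,  0.    ,  0.    ,  1.    ]])} 0.1 [ 0.0004  0.7967  0.6044 -0.0005]
```

View pics/top0.png

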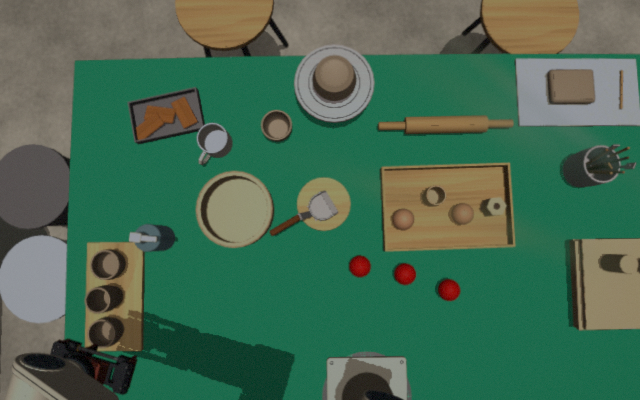

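View pics/scene0.png

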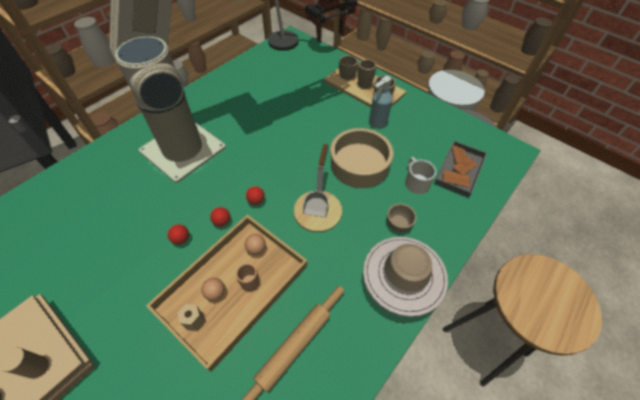

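The top view shows the tray with corners at about (381,168), (508,164), (513,246) and (385,250). The balls are at (403,218) and (461,213), the beaker at (434,196), the prop at (496,206), the bat at (324,204) and the saggar at (234,209). The scoop's pocket is at (322,206) and its handle runs out to (272,233). The scene view agrees. Next I compute rough positions and take wrist views.

```bash
cat > h.py <<'E'
from station import *
import cv2, numpy as np
from scipy.spatial.transform import Rotation as R
np.set_printoptions(precision=4,suppress=True)
def rot(q): return R.from_quat([q[1],q[2],q[3],q[0]])
def quat(r): x=r.as_quat(); return [x[3],x[0],x[1],x[2]]
def Twrist():
    T=np.eye(4); T[:3,:3]=rot(get_ee_rot()).as_matrix(); T[:3,3]=get_tcp_pos()
    return T@camera_info("wrist")["tool_from_camera"]
def ray(n,uv,T=None):
    i=camera_info(n); T=np.array(i["T"] if T is None else T)
    p=cv2.undistortPoints(np.array([[uv]],float),np.array(i["intrinsics"]),np.array(i["dist"]))[0,0]
    return T[:3,3],T[:3,:3]@np.array([p[0],-p[1],-1])
def onz(n,uv,z,T=None):
    o,d=ray(n,uv,T); return o+d*(z-o[2])/d[2]
def tri(*rays):
    A=0;b=0
    for o,d in rays:
        d=d/np.linalg.norm(d); P=np.eye(3)-np.outer(d,d); A=A+P; b=b+P@o
    return np.linalg.solve(A,b)
def proj(n,X,T=None):
    i=camera_info(n); T=np.linalg.inv(np.array(i["T"] if T is None else T)); X=np.atleast_2d(X)
    c=X@T[:3,:3].T+T[:3,3]; c=c*[1,-1,-1]
    return cv2.projectPoints(c.reshape(-1,1,3),np.zeros(3),np.zeros(3),np.array(i["intrinsics"]),np.array(i["dist"]))[0][:,0]
def snap(n,f):
    T=Twrist() if n=="wrist" else None
    im=read_camera(n); cv2.imwrite(f"pics/{f}.png",im[:,:,::-1])
    if T is not None: np.save(f"pics/{f}.npy",T)
    return im
def scoopquat(head,pitch=0):
    "tool orientation for scoop heading (rad), nose-down pitch (rad); tool x = scoop -y... z down"
    s=R.from_euler('z',head)*R.from_euler('y',pitch)   # scoop axes in world
    M=s.as_matrix()
    return s, R.from_matrix(np.c_[SGN*M[:,1],SGN*M[:,0],-M[:,2]])
SGN=1
E
cat > a.py <<'E'
from h import *
for k,uv,z in [("bat",(324,204),.012),("ballA",(403,218),.036),("ballB",(461,213),.036),("beaker",(433,196),.078),("prop",(496,205),.068),("sagrim",(234,209),.078),("pocket",(322,206),.02),("grip",(286,225),.144),("t1",(381,168),.042),("t2",(508,164),.042),("t3",(513,246),.042),("t4",(385,250),.042)]:
    print(k,onz("top",uv,z))
for p in [(.42,-.2,.36),(.42,-.28,.36),(.45,.1,.36)]:
    for h in (0,np.pi):
        q=quat(R.from_euler('z',h)*R.from_matrix([[0,1,0],[1,0,0],[0,0,-1]]))
        print(p,h,inverse_kinematics(p,q))
E
python3 a.py
```

```text
bat [0.5301 0.1112 0.012 ]
ballA [ 0.4871 -0.1053  0.036 ]
ballB [ 0.499  -0.2655  0.036 ]
beaker [ 0.5429 -0.1804  0.078 ]
prop [ 0.5176 -0.3521  0.068 ]
sagrim [0.5143 0.351  0.078 ]
pocket [0.5239 0.1168 0.02  ]
grip [0.4678 0.2062 0.144 ]
t1 [ 0.6254 -0.0473  0.042 ]
t2 [ 0.6329 -0.3998  0.042 ]
t3 [ 0.4067 -0.4035  0.042 ]
t4 [ 0.4005 -0.0534  0.042 ]
(0.42, -0.2, 0.36) 0 [-0.47    0.0096  1.7624 -0.      1.3696 -2.0408]
(0.42, -0.2, 0.36) 3.141592653589793 [-0.47    0.0096  1.7624 -0.      1.3696  1.1008]
(0.42, -0.28, 0.36) 0 [-0.6116  0.0789  1.6894 -0.      1.3734 -2.1824]
(0.42, -0.28, 0.36) 3.141592653589793 [-0.6116  0.0789  1.6894 -0.      1.3734  0.9592]
(0.45, 0.1, 0.36) 0 [ 0.1929  0.0021  1.7699 -0.      1.3696 -1.3779]
(0.45, 0.1, 0.36) 3.141592653589793 [ 0.1929  0.0021  1.7699 -0.      1.3696  1.7636]
```

```bash
cat > b.py <<'E'
from h import *
s,t=scoopquat(np.pi); q=quat(t)
for n,p in (("tA",(.57,-.265,.25)),("tB",(.57,-.105,.25))):
    move_pose(p,q); wait(.15); snap("wrist",n); print(n,get_time(),get_joint_pos())
h=np.deg2rad(-58); s,t=scoopquat(h); q=quat(t)
g=np.array([.47,.205,.27])
for n,o in (("sA",(.0,.04,0)),("sB",(0.0,-.04,0))):
    move_pose(g+s.apply(o),q); wait(.15); snap("wrist",n); print(n,get_time(),get_joint_pos())
a=[cv2.imread(f"pics/{n}.png") for n in("tA","tB","sA","sB")]
cv2.imwrite("pics/m1.png",np.vstack(a[:2])[:, :]) 
cv2.imwrite("pics/m2.png",np.vstack(a[2:]))
E
python3 b.py
```

```text
tA 3.6417 [-0.4535  0.3687  1.5661  0.      1.2069  1.1166]
tB 4.525 [-0.2052  0.293   1.6748 -0.0002  1.1738  1.3677]
sA 6.0917 [ 0.3989  0.2302  1.7117 -0.0001  1.1998 -0.1578]
sB 6.7083 [ 0.3737  0.1018  1.8679  0.0001  1.1711 -0.1847]
```

View pics/tA.png

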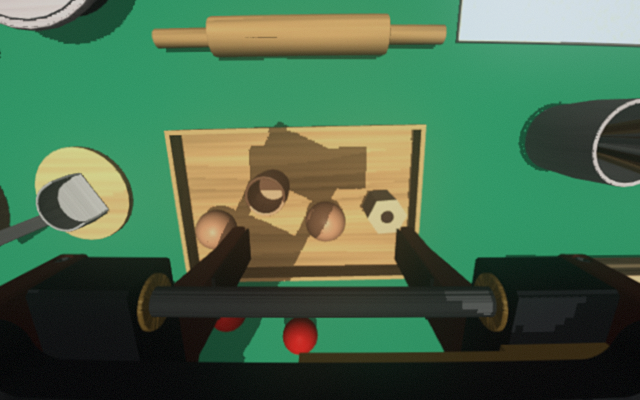

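View pics/sA.png

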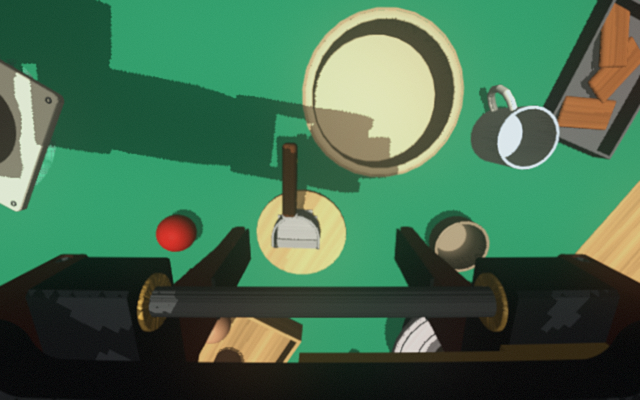

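tA shows ball A at (215,229), ball B at (325,220), the beaker mouth at (267,191) and the prop top at (387,213). sA shows the handle bar running from (290,146) to about (290,205), the bat at (301,232) and the nose edge at about (297,247). For the second views I'll use enlarged crops.

```bash
python3 - <<'E'
import cv2,numpy as np
def crop(f,x0,y0,w,h,s): return cv2.resize(cv2.imread(f"pics/{f}.png")[y0:y0+h,x0:x0+w],None,fx=s,fy=s,interpolation=cv2.INTER_CUBIC)
a=crop("tB",240,110,400,150,2)          # 800x300
b=np.hstack([crop("sA",230,130,133,100,3)[:300,:399],crop("sB",300,130,134,100,3)[:300,:401]])
cv2.imwrite("pics/c1.png",np.vstack([a,b]))
E
```

```text
(no output)
```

View pics/c1.png

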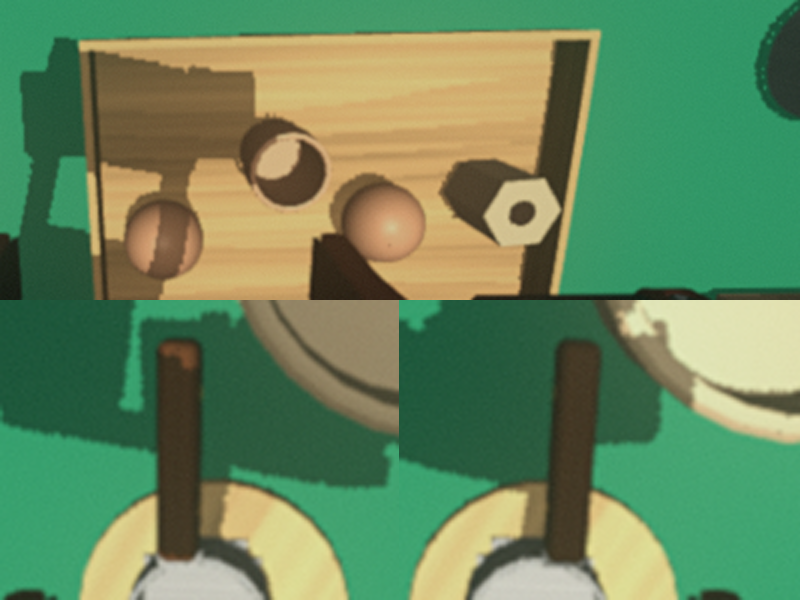

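The crops give these full-image positions. In tB, ball A is at (322,229.5), ball B at (432,221), the beaker mouth at (385,195.5) and the prop top at (501,216). In sA the bar ends are at (290,144) and (290,215.7); in sB they are at (360,144) and (355.7,217.3).

```bash
cat > c.py <<'E'
from h import *
T={n:np.load(f"pics/{n}.npy") for n in("tA","tB","sA","sB")}
def t2(a,ua,b,ub,top=None,scene=None):
    rs=[ray("wrist",ua,T[a]),ray("wrist",ub,T[b])]
    r=tri(*rs); print("   wrist",r, end=" ")
    if top: print("top at same z",onz("top",top,r[2]),end="")
    if scene: print(" scene",onz("scene",scene,r[2]),end="")
    print(); return r
print("A");t2("tA",(215,229),"tB",(322,229.5),(403,218.5),(255.5,244))
print("B");t2("tA",(325,220.5),"tB",(432,221),(461.5,213),(213,289.5))
print("beaker");t2("tA",(269,189.5),"tB",(385,195.5),(433,195))
print("prop");t2("tA",(387,214),"tB",(501,216),(495,206))
print("rear");r=t2("sA",(290,144.5),"sB",(360,144.5))
print("front");f=t2("sA",(290,215.7),"sB",(355.7,217.3))
d=f-r; print(np.linalg.norm(d),np.rad2deg(np.arctan2(d[1],d[0])))
c=(f+r)/2; d=d/np.linalg.norm(d); print("grip",c,"pocket",c+.108*d)
for n,z in(("tA",.042),("tB",.042)):
  for u in ([(165,131),(426,125)] if n=="tA" else [(280,131),(540,125.5)]): print(n,onz("wrist",u,z,T[n]))
# bat, pocket checks, saggar
print("bat sA",onz("wrist",(301,232),.012,T["sA"]))
# saggar rim: ellipse fit of rim from sA outline by clicks (outer)
for uv in [(303,95),(464,95),(383,8),(383,176)]: print(onz("wrist",uv,.075,T["sA"]))
E
python3 c.py
```

```text
A
   wrist [ 0.4879 -0.1076  0.0448] top at same z [ 0.4854 -0.1039  0.0448] scene [ 0.4903 -0.1069  0.0448]
B
   wrist [ 0.5001 -0.27    0.0415] top at same z [ 0.4986 -0.2654  0.0415] scene [ 0.5022 -0.2711  0.0415]
beaker
   wrist [ 0.5482 -0.1934  0.0631] top at same z [ 0.547  -0.1838  0.0631]
prop
   wrist [ 0.5177 -0.3545  0.0683] top at same z [ 0.5149 -0.3491  0.0683]
rear
   wrist [0.4488 0.2446 0.1351] 
front
   wrist [0.4917 0.1715 0.1364] 
0.0847101057036571 -59.62606500863517
grip [0.4703 0.208  0.1358] pocket [0.5249 0.1149 0.1374]
tA [ 0.6292 -0.051   0.042 ]
tA [ 0.6373 -0.4061  0.042 ]
tB [ 0.629  -0.0508  0.042 ]
tB [ 0.6373 -0.4059  0.042 ]
bat sA [0.5306 0.1147 0.012 ]
[0.4283 0.2995 0.075 ]
[0.6028 0.4091 0.075 ]
[0.4583 0.435  0.075 ]
[0.5749 0.2676 0.075 ]
```

```bash
cat >> h.py <<'E'
OFF=np.array([.093,0,-.0705])     # pocket relative to TCP, scoop axes
def tgt(pocket,head,pitch=0,piv=(0,0,0)):
    "TCP pose so that scoop point piv (pocket frame) is at given place"
    s,t=scoopquat(head,pitch); return np.array(pocket)-s.apply(OFF+np.array(piv)), quat(t)
NOSE=(.031,0,-.0315)
H=np.deg2rad(-178.7)
A0=np.array([.487,-.107,.036]); B0=np.array([.4995,-.268,.036]); SAG=np.array([.516,.352,.012]); BAT=np.array([.530,.113,.012])
E
cat > d.py <<'E'
from h import *
T={n:np.load(f"pics/{n}.npy") for n in("tA","tB")}
for k,z,a,b in(("A",.036,(215,229),(322,229.5)),("B",.036,(325,220.5),(432,221)),("beak",.078,(269,189.5),(385,195.5)),("prop",.068,(387,214),(501,216))):
    print(k,onz("wrist",a,z,T["tA"]),onz("wrist",b,z,T["tB"]))
for p in (-10,0,30,50): print(p,inverse_kinematics(*tgt(SAG+[0,0,.01],H,np.deg2rad(p),NOSE)))
print(inverse_kinematics(*tgt([.436,-.107,.04],H,-.17)),inverse_kinematics(*tgt([.436,-.27,.04],H,-.17)))
h=np.deg2rad(-59.6); s,t=scoopquat(h); q=quat(t)
g=np.array([.4703,.208,.115])+s.apply([.015,0,0])
move_pose(g+[0,0,.06],q); movel(g,v=.1); w0=get_ft_force()
command_gripper(0.0); print("width mm",get_grip_width()*88, get_ft_force()-w0, get_ft_torque())
movel(g+[0,0,.04],v=.1); wait(.2); print(get_ft_force()-w0, get_ft_torque(),get_time())
snap("scene","s1"); snap("top","t1")
X=g+[0,0,.04]
for nm,o in(("pocket",OFF),("nose",OFF+NOSE),("grip",(-.015,0,.019+.01)),("rear",(-.058,0,.029))):
    P=X+s.apply(np.array(o)); print(nm,P,proj("scene",P),proj("top",P))
a=cv2.imread("pics/s1.png")[110:260,250:450]; cv2.imwrite("pics/s1c.png",cv2.resize(a,None,fx=4,fy=4,interpolation=cv2.INTER_CUBIC))
E
python3 d.py
```

```text
A [ 0.4847 -0.1041  0.036 ] [ 0.4844 -0.1075  0.036 ]
B [ 0.4987 -0.27    0.036 ] [ 0.4977 -0.2723  0.036 ]
beak [ 0.5558 -0.1966  0.078 ] [ 0.5478 -0.1901  0.078 ]
prop [ 0.5193 -0.3545  0.068 ] [ 0.5159 -0.355   0.068 ]
-10 [0.4475 0.7738 1.2374 0.0745 1.2904 1.9692]
0 [ 0.49    0.6466  1.4107 -0.      1.0843  2.0381]
30 None
50 None
[-0.1909  0.5239  1.7371 -0.0414  1.0471  1.3809] [-0.4375  0.5839  1.6241 -0.0849  1.0878  1.1559]
width mm 0.336844033322971 [-1.7037 -0.4913  0.2112] [-0.0295 -0.0119 -0.0201]
[-1.6821 -0.4651 -0.0567] [-0.0239  0.038  -0.0165] 10.05
pocket [0.525  0.1148 0.0845] [[316.6016 194.1132]] [[322.3708 203.8068]]
nose [0.5406 0.0881 0.053 ] [[314.6338 208.6078]] [[332.3076 198.8507]]
grip [0.4703 0.208  0.184 ] [[323.6071 144.3886]] [[283.7578 223.424 ]]
rear [0.4485 0.2451 0.184 ] [[326.0642 134.0133]] [[268.5547 232.5435]]
```

View pics/s1c.png

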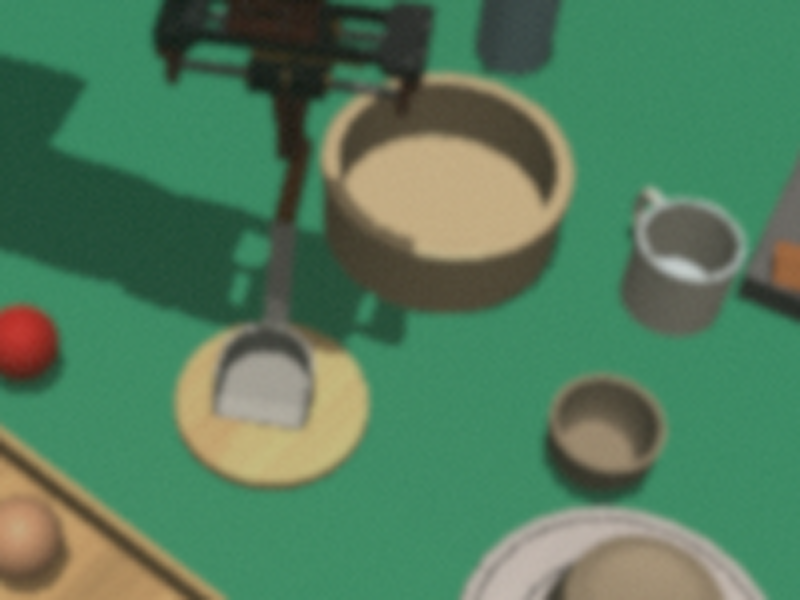

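```bash
cat > e.py <<'E'
from h import *
print(get_tcp_pos(), proj("scene",get_tcp_pos()),proj("top",get_tcp_pos()))
h=np.deg2rad(-59.6); s,_=scoopquat(h)
for z in(.10,.12,.144):
  for x in(-.151,-.065): print(z,x,proj("scene",np.r_[(np.array([.5249,.1149,0])+s.apply([x,0,0]))[:2],z]).round(1),proj("top",np.r_[(np.array([.5249,.1149,0])+s.apply([x,0,0]))[:2],z]).round(1))
for hd in range(-180,180,30):
  print(hd,[ (p,S) for p in(0,25,40,50) for S in (1,) if inverse_kinematics(*tgt(SAG+[0,0,.01],np.deg2rad(hd),np.deg2rad(p),NOSE)) is not None])
def crop(f,x0,y0,w,h,s): return cv2.resize(cv2.imread(f"pics/{f}.png")[y0:y0+h,x0:x0+w],None,fx=s,fy=s,interpolation=cv2.INTER_CUBIC)
snap("wrist","w1")
cv2.imwrite("pics/c2.png",np.vstack([np.hstack([crop("scene0",270,125,100,75,4),crop("top0",260,180,100,75,4)]),np.hstack([crop("t1",260,180,100,75,4),crop("w1",220,100,200,150,2)])]))
E
python3 e.py
```

```text
[0.4776 0.1949 0.1544] [[322.3842 155.0185]] [[290.1045 220.9052]]
0.1 -0.151 [[325.3 153.2]] [[272.6 233.2]]
0.1 -0.065 [[320.5 174. ]] [[300.9 216.2]]
0.12 -0.151 [[325.5 148.8]] [[271.7 233. ]]
0.12 -0.065 [[320.6 169.7]] [[300.5 215.8]]
0.144 -0.151 [[325.7 143.4]] [[270.5 232.9]]
0.144 -0.065 [[320.8 164.5]] [[299.9 215.2]]
-180 [(0, 1)]
-150 [(0, 1), (25, 1), (50, 1)]
-120 [(0, 1), (25, 1), (40, 1), (50, 1)]
-90 [(0, 1), (25, 1), (40, 1), (50, 1)]
-60 [(0, 1), (25, 1), (40, 1), (50, 1)]
-30 [(0, 1), (25, 1), (40, 1), (50, 1)]
0 [(0, 1), (25, 1), (40, 1), (50, 1)]
30 [(0, 1), (25, 1), (40, 1), (50, 1)]
60 [(0, 1), (25, 1), (40, 1), (50, 1)]
90 [(25, 1), (40, 1), (50, 1)]
120 [(40, 1), (50, 1)]
150 [(0, 1), (50, 1)]
```

View pics/c2.png

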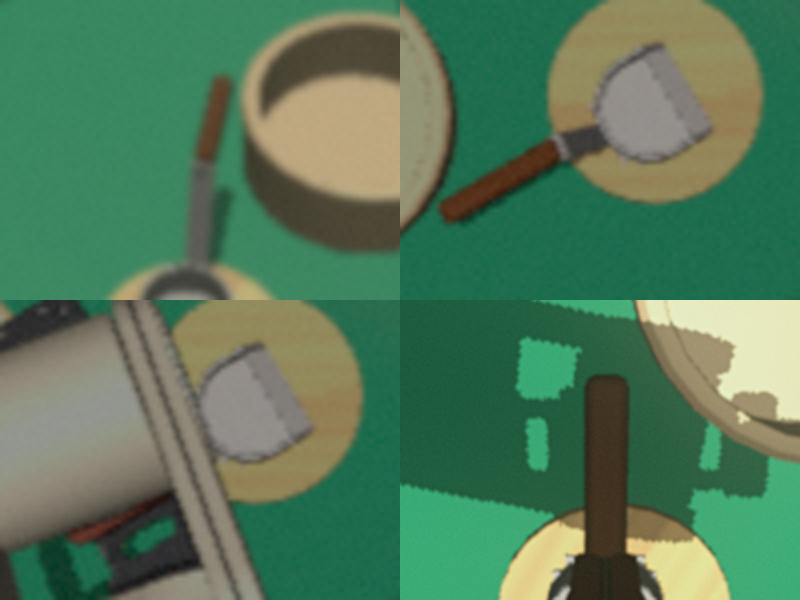

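The scene0 crop puts the bar's top ends at (325,144.5) and (320.7,165), which fits a top at z=0.144 as given. So the bar was where I assumed, yet the fingers shut fully and the scoop hasn't moved. I'll retry with readings at each step.

```bash
cat > f.py <<'E'
from h import *
h=np.deg2rad(-59.6); s,t=scoopquat(h); q=quat(t)
g=np.array([.4703,.208,.113])+s.apply([.010,0,0])
command_gripper(1.0); print("open",get_grip_width(),get_time())
move_pose(g+[0,0,.045],q)
r=movel(g,v=.08,until_force=6); wait(.2); print("hit",r,get_tcp_pos(),get_ft_force())
for o in (.5,.3,.22,.18,.1):
    command_gripper(o); print(o,get_grip_width()*88,get_ft_force(),get_time())
    if get_grip_width()-o>.03: break
command_gripper(0.0); wait(.2); print(0,get_grip_width()*88,get_ft_force(),get_ft_torque(),get_time())
snap("wrist","w2");
E
python3 f.py
```

```text
open 1.0009435145997414 11.575
hit False [0.4758 0.1995 0.1135] [ 0.3711  0.4812 -0.3615]
0.5 44.22893701595456 [0.0899 0.8393 0.6433] 13.5667
0.3 26.709980969631758 [-0.6443 -0.7545 -0.3617] 14.0667
0.22 19.16588180043065 [ 0.1355  1.0387 -0.9002] 14.425
0.18 16.101496359378576 [-0.1875 -0.0788  0.2189] 14.725
0.1 8.5875627983748 [-0.4624  0.5812  0.2361] 15.0833
0 0.5553138877477961 [-0.3165 -0.1492 -0.1379] [-0.037   0.0146 -0.0007] 15.6333
```

```bash
cat > g.py <<'E'
from h import *
snap("scene","s2")
def crop(f,x0,y0,w,h,s): return cv2.resize(cv2.imread(f"pics/{f}.png")[y0:y0+h,x0:x0+w],None,fx=s,fy=s,interpolation=cv2.INTER_CUBIC)
cv2.imwrite("pics/c3.png",np.vstack([crop("w2",220,100,200,100,4),np.hstack([crop("s2",280,115,80,60,5),crop("s2",280,115,80,60,5)*0])]))
P=get_tcp_pos(); s,_=scoopquat(np.deg2rad(-59.6))
print("tcp scene",proj("scene",P)); T=np.load("pics/w2.npy")
for z in(.144,.124): 
  for x in(-.151,-.065): 
    X=np.r_[(np.array([.5249,.1149,0])+s.apply([x,0,0]))[:2],z]; print(z,x,proj("wrist",X,T),proj("scene",X))
print("tcp wrist",proj("wrist",P,T))
E
python3 g.py
```

```text
tcp scene [[322.5041 163.018 ]]
0.144 -0.151 [[323.4634 152.8757]] [[325.6796 143.4234]]
0.144 -0.065 [[323.2111 288.0355]] [[320.7834 164.4647]]
0.124 -0.151 [[323.3386 149.5842]] [[325.4967 147.9337]]
0.124 -0.065 [[323.1244 272.4379]] [[320.666  168.8652]]
tcp wrist [[323.2166 223.2706]]
```

View pics/c3.png

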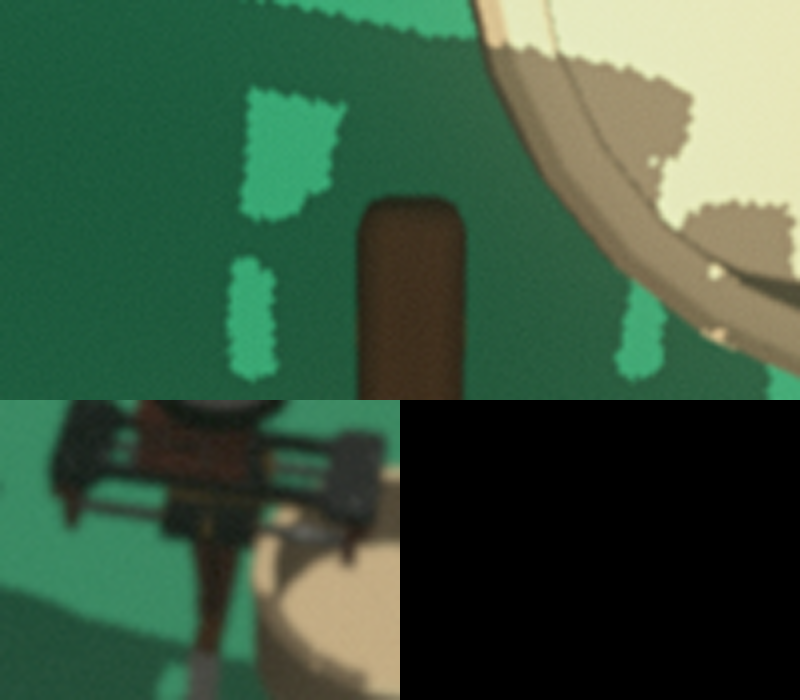

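The crops suggest the fingertips sit about 30 mm higher than the reported TCP. Scene s1 has them at (322.5,149) where (322.4,155) was predicted, and in the wrist view the tips start covering the bar about 15 px late. Going down to TCP z≈0.088 is safe in either case, because the body still clears the bar. I'll do that under force guard and take the scoop-to-TCP offset from the grasp itself.

```bash
cat > f2.py <<'E'
from h import *
s,t=scoopquat(np.deg2rad(-59.6)); q=quat(t)
command_gripper(.6)
p=np.array(get_tcp_pos())
r=movel([p[0],p[1],.088],v=.06,until_force=6); wait(.1); print("hit",r,get_tcp_pos(),get_ft_force(),get_grip_width()*88)
w0=get_ft_force()
command_gripper(0.0); wait(.1); p=get_tcp_pos(); print("w",get_grip_width()*88,p,get_ft_force()-w0,get_time())
if get_grip_width()*88>10:
    movel([p[0],p[1],p[2]+.05],v=.08); wait(.3); print("lift",get_grip_width()*88,get_ft_force(),get_ft_torque(),get_time())
snap("scene","s3"); snap("wrist","w3"); snap("top","t3")
def crop(f,x0,y0,w,h,s): return cv2.resize(cv2.imread(f"pics/{f}.png")[y0:y0+h,x0:x0+w],None,fx=s,fy=s,interpolation=cv2.INTER_CUBIC)
cv2.imwrite("pics/c4.png",np.hstack([crop("s3",260,110,130,150,3),crop("w3",120,100,400,200,1)[:, :].repeat(1,0) if 0 else cv2.resize(crop("w3",200,100,240,300,1),(360,450))]))
E
python3 f2.py
```

```text
hit False [0.4755 0.1994 0.0881] [0.0401 0.4171 0.0341] 52.64430736400566
w 15.879070025262791 [0.4754 0.1994 0.088 ] [-0.8713 -0.7047  0.3209] 18.0917
lift 15.644181706289562 [-0.6345  0.6033 -2.8171] [ 0.0715  0.1062 -0.0166] 19.1667
```

The grip now holds: width 15.9 mm, lifted weight 2.8 N. The scoop-to-TCP offset is taken from the grasp. Next I scoop ball A, with a force-guarded touch on the tray floor as the height check.

```bash
cat >> h.py <<'E'
OFF=np.array([.098,0,-.0435])
A0=np.array([.486,-.106,.036]); B0=np.array([.4985,-.269,.036])
def go(p,head,pitch=0,piv=(0,0,0),v=.15,joint=False,uf=None):
    P,q=tgt(p,head,pitch,piv)
    if joint: return move_pose(P,q)
    return movel(P,frame=q,v=v,until_force=uf) if uf else movel(P,frame=q,v=v)
def pocket(): 
    M=rot(get_ee_rot()).as_matrix(); S=np.c_[M[:,1],M[:,0],-M[:,2]]   # SGN=1
    return np.array(get_tcp_pos())+S@OFF
def pick(ball,lat,wallx):
    f=np.array([np.cos(H),np.sin(H),0]); l=np.array([-f[1],f[0],0]); d=np.deg2rad
    n0=np.array([ball[0],ball[1],0])-f*.021+l*lat          # nose start
    pit=d(2)
    go(n0+[0,0,.15],H,pit,NOSE,joint=True)
    go(n0+[0,0,.025],H,pit,NOSE,v=.15); wait(.15)
    r=go(n0+[0,0,.003],H,pit,NOSE,v=.03,uf=3); wait(.1)
    z=pocket()[2]; print("touch",r,pocket(),"expected z~.0385",get_ft_force(),get_time())
    p=np.array(get_tcp_pos())+[0,0,.001]; movel(p,v=.05)
    L=(n0[0]-wallx)+.004
    r=movel(p+f*L,v=.05,until_force=7); print("wall",r,pocket(),get_ft_force(),get_time())
    wait(.2); q=pocket()
    go(q+[0,0,.006],H,d(-5),v=.03); go(q+[0,0,.010]-f*.004,H,d(-10),v=.05)
    go(q*[1,1,0]+[0,0,.10]-f*.004,H,d(-10),v=.1); go(q*[1,1,0]+[0,0,.155]-f*.01,H,d(-10),v=.1)
    wait(.3); print("up",pocket(),get_ft_force(),get_time())
E
cat > i.py <<'E'
from h import *
d=np.deg2rad
for hd in(-150,-120,-90,-60): print(hd,[p for p in(-10,0,20,35,50) if inverse_kinematics(*tgt(SAG+[0,0,.01],d(hd),d(p),NOSE)) is not None])
print([inverse_kinematics(*tgt([x,y,.038],H,d(p))) is not None for x in(.435,.54) for y in(-.107,-.27) for p in(2,-10)])
print(pocket(),get_ft_force())
pick(A0,-.002,.404)   # left of heading pi is -y; shift +y
snap("scene","s4"); snap("top","t4")
def crop(f,x0,y0,w,h,s): return cv2.resize(cv2.imread(f"pics/{f}.png")[y0:y0+h,x0:x0+w],None,fx=s,fy=s,interpolation=cv2.INTER_CUBIC)
cv2.imwrite("pics/c5.png",np.vstack([crop("s4",150,130,200,150,4)[:,:]])); print(proj("scene",pocket()))
E
python3 i.py
```

```text
-150 [-10, 0, 20, 35, 50]
-120 [-10, 0, 20, 35, 50]
-90 [-10, 0, 20, 35, 50]
-60 [-10, 0, 20, 35, 50]
[True, True, True, True, True, True, True, True]
[0.5249 0.1148 0.0943] [-0.514   1.0046 -1.7735]
touch True [ 0.5367 -0.1028  0.0372] expected z~.0385 [3.1571 0.1027 3.7797] 22.55
wall False [ 0.4333 -0.1055  0.0392] [6.0187 1.0291 0.8064] 25.0917
up [ 0.4429 -0.1052  0.1546] [-0.8531 -0.0381 -4.3224] 27.7417
[[237.9514 213.0404]]
```

View pics/c5.png

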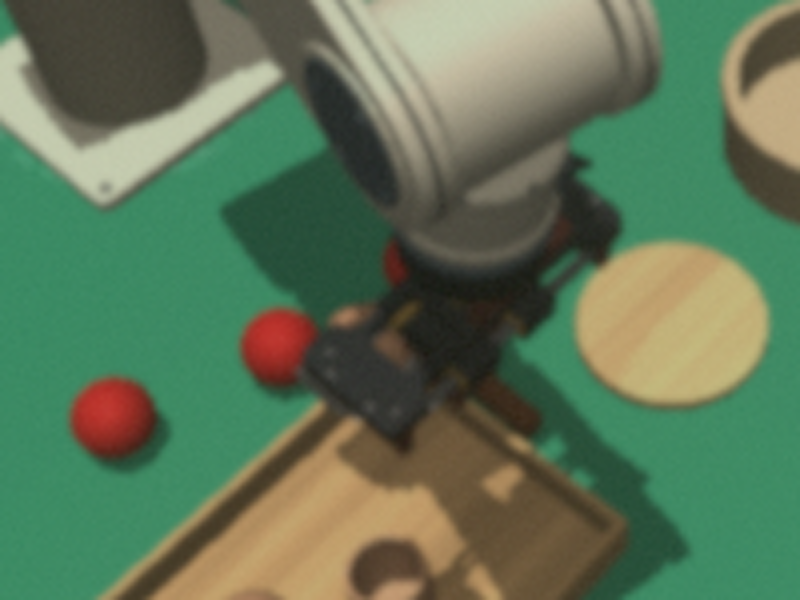

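The floor touch came at z=0.037 against 0.0385 expected. The tool weight rose by about 1.5 N, and the picture shows the clay ball in the scoop behind the gripper at crop (350-390, 315-345), no longer in the tray. Now I carry it to the saggar.

```bash
cat >> h.py <<'E'
def dump(hd,noff):
    d=np.deg2rad; h=d(hd); f=np.array([np.cos(h),np.sin(h),0]); n=SAG+f*noff+[0,0,.010]
    print("before",get_ft_force()[2])
    go(n-f*.031+[0,0,.135],h,d(-10),v=.22)
    go(n+[0,0,.095],h,d(-6),NOSE,v=.12)
    go(n,h,d(0),NOSE,v=.1); print("in",get_ft_force(),get_time())
    for a in (9,17,23,28,33,38,43,48): go(n,h,d(a),NOSE,v=.06)
    wait(.6); print("tipped",pocket(),get_ft_force(),get_time())
    go(n+[0,0,.10],h,d(40),NOSE,v=.12); print("out",get_ft_force(),get_time())
def ballsin(f):
    a=cv2.imread(f"pics/{f}.png").astype(int); b=cv2.imread("pics/top0.png").astype(int)
    m=np.zeros(a.shape[:2],np.uint8); c=proj("top",SAG+[0,0,.0])[0]; cv2.circle(m,tuple(int(round(x)) for x in c),31,1,-1)
    hs=cv2.cvtColor(a.astype(np.uint8),cv2.COLOR_BGR2HSV).astype(int)
    df=((np.abs(a-b).max(2)>35)&(m>0)).astype(np.uint8)
    n,l,st,ce=cv2.connectedComponentsWithStats(df)
    for i in range(1,n):
        if st[i,4]>30: print("blob",st[i],ce[i],onz("top",ce[i],.042)-SAG, a[l==i].mean(0))
E
python3 - <<'E'
from h import *
dump(-120,.008)
f=np.array([np.cos(H),np.sin(H),0])
go(B0*[1,1,0]-f*.021+[0,0,.18],H,0,NOSE,joint=True); wait(.1); print(get_time())
snap("top","t5"); ballsin("t5")
cv2.imwrite("pics/c6.png",cv2.resize(cv2.imread("pics/t5.png")[150:270,180:520],None,fx=2.3,fy=2.3,interpolation=cv2.INTER_CUBIC))
E
```

```text
before -3.087110506074308
in [0.7606 4.1046 3.4511] 31.7833
tipped [0.5106 0.3428 0.0661] [-0.2022  0.1477 -3.2294] 35.8667
out [ 0.0282 -0.1631 -2.7593] 36.8417
39.2167
blob [244 209  22  22 257] [254.8366 219.4202] [-0.0284 -0.0513  0.03  ] [ 70.2918  95.9728 127.7237]
```

View pics/c6.png

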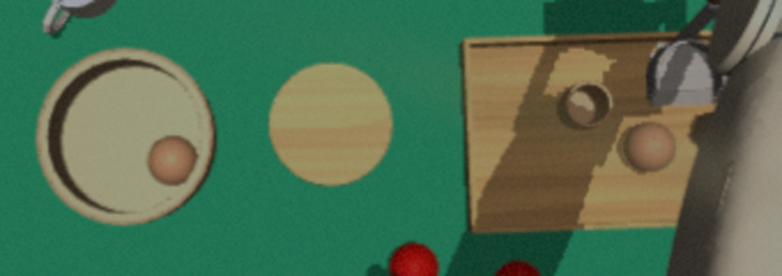

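Ball 1 lies in the saggar at crop (172,160), offset (-28,-51) mm from the centre. Ball B is at crop (650,147), unmoved, and the bat is empty. I'll pick ball B and tip it in with the scoop at another heading and sideways offset, so it stays clear of ball 1.

```bash
python3 - <<'E'
s=open('h.py').read()
s=s.replace("def dump(hd,noff):","def dump(hd,noff,lat=0,vt=.22):").replace("n=SAG+f*noff+[0,0,.010]","n=SAG+f*noff+lat*np.array([-f[1],f[0],0])+[0,0,.010]").replace("h,d(-10),v=.22)","h,d(-10),v=vt)")
open('h.py','w').write(s)
E
python3 - <<'E'
from h import *
d=np.deg2rad; h=d(-15); f=np.array([np.cos(h),np.sin(h),0]); n=SAG+f*.008+.018*np.array([-f[1],f[0],0])+[0,0,.01]
print("sprayer",onz("top",(145,238),.2))
for dz,ps in((0,(0,9,17,23,28,33,38,43,48)),(.095,(-6,)),(.1,(40,)),(.135,(-10,))): print([(p,None if (x:=inverse_kinematics(*tgt(n+[0,0,dz],h,d(p),NOSE))) is None else np.round(x,2)) for p in ps])
pick(B0,0,.408)
snap("top","t6"); snap("scene","s6"); print(proj("top",pocket()))
# ball B must be gone from its place
t=proj("top",B0)[0]; a=cv2.imread("pics/t6.png"); print(a[int(t[1]),int(t[0])],cv2.imread("pics/top0.png")[int(t[1]),int(t[0])])
E
```

```text
sprayer [0.4379 0.5424 0.2   ]
[(0, array([ 0.76,  0.47,  1.82, -0.  ,  0.86, -0.55])), (9, array([ 0.67,  0.49,  1.73,  0.15,  1.02, -0.73])), (17, array([ 0.59,  0.53,  1.64,  0.24,  1.18, -0.83])), (23, array([ 0.54,  0.58,  1.57,  0.3 ,  1.3 , -0.89])), (28, array([ 0.5 ,  0.62,  1.5 ,  0.34,  1.4 , -0.93])), (33, array([ 0.47,  0.67,  1.44,  0.37,  1.5 , -0.96])), (38, array([ 0.43,  0.72,  1.37,  0.41,  1.59, -0.98])), (43, array([ 0.4 ,  0.77,  1.3 ,  0.44,  1.69, -0.99])), (48, array([ 0.38,  0.83,  1.23,  0.47,  1.78, -1.  ]))]
[(-6, array([ 0.83,  0.33,  1.81, -0.11,  0.96, -0.42]))]
[(40, array([ 0.42,  0.64,  1.28,  0.43,  1.78, -0.92]))]
[(-10, array([ 0.87,  0.28,  1.81, -0.19,  0.99, -0.34]))]
touch True [ 0.5496 -0.268   0.0493] expected z~.0385 [ 0.9758 -0.0054  2.2212] 41.1667
wall False [ 0.4342 -0.2705  0.0504] [ 0.3572  0.1579 -3.7221] 43.875
up [ 0.4439 -0.2702  0.1545] [ 1.4704  0.2105 -2.5047] 46.3583
[[476.7977 232.1442]]
[ 86 128 146] [ 89 121 143]
```

The touch came 11 mm too high and the lifted weight shows no ball. I need to see what happened.

```bash
python3 - <<'E'
from h import *
M=rot(get_ee_rot()).as_matrix(); s=np.c_[M[:,1],M[:,0],-M[:,2]]
for nm,o in (("pocket",(0,0,0)),("nose",NOSE),("rear",(-.151,0,.0995)),("front",(-.065,0,.0995))):
    P=pocket()+s@np.array(o); print(nm,P,proj("scene",P),proj("top",P))
def crop(f,x0,y0,w,h,s): return cv2.resize(cv2.imread(f"pics/{f}.png")[y0:y0+h,x0:x0+w],None,fx=s,fy=s,interpolation=cv2.INTER_CUBIC)
cv2.imwrite("pics/c7.png",np.vstack([crop("s6",120,160,200,100,4)[:400][:360],np.hstack([crop("t6",370,150,160,80,2.5)[:200],crop("t6",370,150,160,80,2.5)[:200]*0])[:200]]))
im=np.zeros((600,800,3),np.uint8); im[:330]=crop("s6",130,180,200,83,4)[:330,:800]; im[330:600,:450]=crop("t6",370,155,150,90,3)[:270]; im[330:600,450:]=crop("w3",250,110,140,108,2.5)[:270,:350]
cv2.imwrite("pics/c7.png",im)
E
```

```text
pocket [ 0.444  -0.2703  0.1547] [[186.9627 256.5869]] [[476.7977 232.1442]]
nose [ 0.408  -0.2711  0.1291] [[180.6346 252.7859]] [[474.5159 246.5314]]
rear [ 0.61   -0.2665  0.2264] [[228.4071 287.5503]] [[481.8259 161.5013]]
front [ 0.5254 -0.2684  0.2414] [[199.9021 260.6412]] [[486.1937 196.4058]]
```

View pics/c7.png

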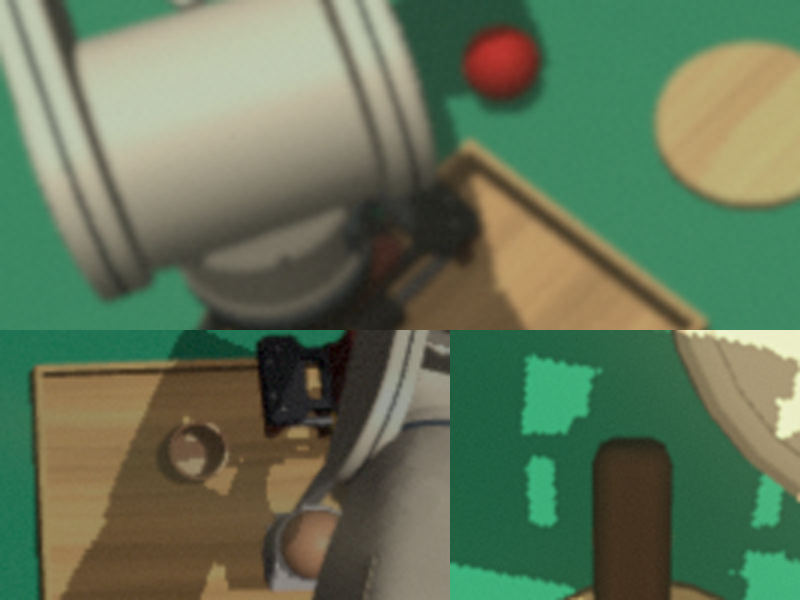

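The top crop shows ball B sitting in the scoop at about (474,227). The scoop is about 13 mm further back than predicted and its nose is lower. Together with the high touch, that fits a slip of about 0.12 rad nose-down in the grip, from the first push against the wall. I'll put that tilt into the model and then tip ball B.

```bash
cat >> h.py <<'E'
DEL=.12
OFF=np.array([.098-.046*np.sin(DEL),0,-.0895+.046*np.cos(DEL)])
def tgt(pocket,head,pitch=0,piv=(0,0,0)):
    s,_=scoopquat(head,pitch); _,t=scoopquat(head,pitch-DEL)
    return np.array(pocket)-s.apply(OFF+np.array(piv)), quat(t)
def pocket():
    M=rot(get_ee_rot()).as_matrix(); S=np.c_[M[:,1],M[:,0],-M[:,2]]@R.from_euler('y',DEL).as_matrix()
    return np.array(get_tcp_pos())+S@OFF
E
sed -i 's/SAG+f\*noff+lat\*np.array(\[-f\[1\],f\[0\],0\])+\[0,0,.010\]/SAG+f*noff+lat*np.array([-f[1],f[0],0])+[0,0,.013]/' h.py
python3 - <<'E'
from h import *
d=np.deg2rad; p=pocket(); print(p,proj("top",p),proj("top",tgt and p))
h=d(-15); f=np.array([np.cos(h),np.sin(h),0]); n=SAG+f*.008+.018*np.array([-f[1],f[0],0])+[0,0,.013]
ok=all(inverse_kinematics(*tgt(n+[0,0,dz],h,d(q),NOSE)) is not None for dz,q in((.135,-10),(.095,-6),(0,0),(0,9),(0,17),(0,28),(0,38),(0,48),(.1,40)))
print(ok)
if ok:
    go(p+[0,0,.02],H,d(-10),v=.08); wait(.2); print("carry",np.mean([get_ft_force() for _ in range(5)],0),pocket(),get_time())
    dump(-15,.008,.018,.17)
    bh=d(-60); go(BAT+[0,0,.16],bh,0,joint=True); wait(.05); print(get_time())
    snap("top","t7"); ballsin("t7"); snap("scene","s7"); snap("wrist","w7")
    cv2.imwrite("pics/c8.png",cv2.resize(cv2.imread("pics/t7.png")[150:270,180:520],None,fx=2.3,fy=2.3,interpolation=cv2.INTER_CUBIC))
E
```

```text
[ 0.4534 -0.27    0.1418] [[474.9959 228.5459]] [[474.9959 228.5459]]
True
carry [-0.1718 -0.5268 -3.2462] [ 0.4526 -0.27    0.1616] 46.925
before -3.2462053632833623
in [-0.2688 -0.2573 -3.204 ] 52.325
tipped [0.5309 0.3667 0.0692] [-0.5536  0.9022 -3.195 ] 56.125
out [-0.5369 -0.9744 -1.7856] 57.0833
57.9833
blob [208 179  53  59 502] [235.01   197.1116] [0.0335 0.0036 0.03  ] [70.492  85.4064 99.6434]
```

```bash
python3 - <<'E'
from h import *
for f in("top0","t5","t7"):
    a=cv2.imread(f"pics/{f}.png").astype(float); c=proj("top",SAG)[0]
    yy,xx=np.mgrid[:400,:640]; m=((xx-c[0])**2+(yy-c[1])**2<34**2)
    r=a[:,:,2]/(a[:,:,0]+1)
    b=(m&(r>1.55)&(a[:,:,2]>50)).astype(np.uint8)
    n,l,st,ce=cv2.connectedComponentsWithStats(b)
    print(f,np.percentile(r[m],[10,50,90]))
    for i in range(1,n):
        if st[i,4]>25: print("  ",st[i],ce[i],(onz("top",ce[i],.042)-SAG).round(3))
# scene view check of the two balls and the tray
a=cv2.imread("pics/s7.png"); 
for nm,P in(("A0",A0),("B0",B0)):
    u,v=proj("scene",P)[0].astype(int); print(nm,a[v,u],cv2.imread("pics/scene0.png")[v,u])
E
```

```text
top0 [1.2417 1.265  1.3596]
t5 [1.2381 1.2581 1.5836]
   [245 209  21  21 322] [254.528  219.1522] [-0.028 -0.05   0.03 ]
t7 [1.0657 1.1803 1.4178]
   [231 177  18  21 221] [238.1267 185.7647] [ 0.065 -0.005  0.03 ]
A0 [107 158 194] [115 152 190]
B0 [109 162 195] [118 156 190]
```

```bash
python3 - <<'E'
from h import *
d=np.deg2rad; bh=d(-60)
go(BAT+[0,0,.055],bh,0,v=.13); wait(.15)
r=go(BAT+[0,0,.030],bh,0,v=.03,uf=4); wait(.05); print("touch",r,pocket(),get_ft_force(),get_time())
command_gripper(.6); print(get_grip_width(),get_time())
M=rot(get_ee_rot()).as_matrix(); p=np.array(get_tcp_pos()); movel(p-M[:,2]*.09,v=.15); print(get_time())
movej([1.0,-.3,1.9,0,1.3,0]); wait(.1)
print(get_time(),get_ft_force())
snap("top","t8"); snap("scene","s8"); ballsin("t8")
def crop(f,x0,y0,w,h,s): return cv2.resize(cv2.imread(f"pics/{f}.png")[y0:y0+h,x0:x0+w],None,fx=s,fy=s,interpolation=cv2.INTER_CUBIC)
cv2.imwrite("pics/c9.png",np.vstack([crop("t8",180,150,340,120,2.35)[:280,:799],crop("s8",230,110,200,80,3.995)[:318,:799]]))
E
```

```text
touch True [0.5298 0.1129 0.05  ] [ 0.7961 -0.5351  0.2615] 59.875
0.5966802852630966 60.6167
61.3667
62.9083 [ 1.0297 -0.3768  0.5847]
blob [230 179  23  22 322] [241.1615 189.7329] [ 0.0538 -0.0133  0.03  ] [ 65.7547  90.0714 120.1553]
blob [244 209  22  22 318] [254.5692 219.4214] [-0.0284 -0.0506  0.03  ] [ 68.3774  93.5157 124.5503]
```

View pics/c9.png

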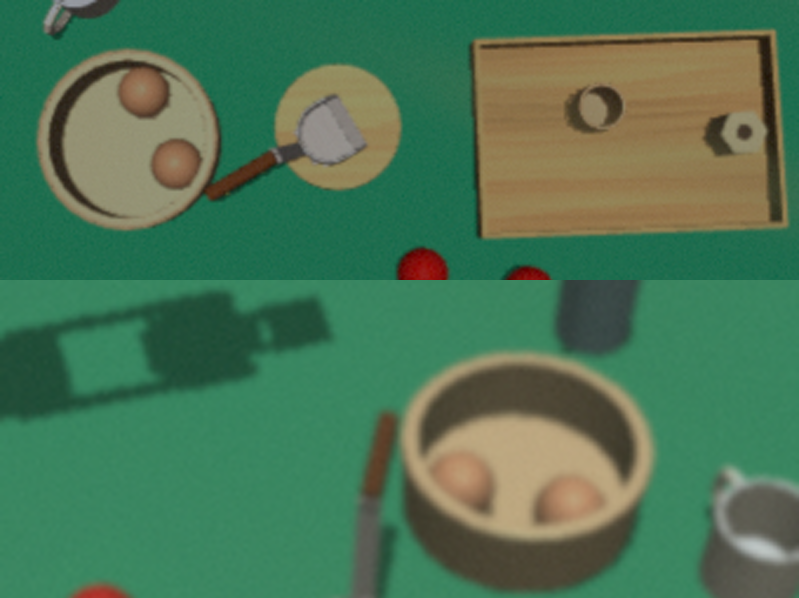

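```bash
python3 -c "
from station import *
print(get_time(),get_qvel()); print(job_done())"
```

```text
63.0083 [ 0.00307866 -0.00485078 -0.00303417 -0.00067182 -0.00234143  0.00181854]
the job is handed in; nothing more can be done
None
```

I loaded both clay balls into the saggar with the scoop, one at a time, and put the scoop back on the bat. I handed the job in at 63.0 s; no verdict was reported.

**Last checks**
- **Balls:** the final top and scene pictures show both lying in the saggar, about 55 mm and 58 mm from its centre (limit 66 mm).
- **Scoop:** it is let go, with its pocket about 10 mm from the bat's centre. Its handle is within a pixel or two of where it was in the first picture. That was my only check that it stands upright.
- **Bystanders:** the beaker and kiln prop stand where they were in the final top picture. The mug and sprayer are partly in view and standing. I did not check the cup or the rolling pin at the end.
- **Arm:** it is clear of everything and still.

**What went wrong or disagreed**
- **Empty grasps:** the first two grasps closed on nothing, because the fingertips sit about 30 mm higher than the reported TCP. I regrasped about 25 mm lower.
- **Slip in the grip:** after ball 1 I worked out that the scoop had turned about 0.12 rad nose-down, probably when it pushed ball A against the tray wall. Ball B's floor touch came 11 mm too high. I allowed for the slip before tipping ball B and setting the scoop down.
- **First saggar entry:** because of the slip, the scoop may have touched the saggar floor lightly (about 6 N).
- **Setting down:** the touch on the bat came about 6 mm higher than a standing scoop should give, so the scoop may have settled a few millimetres when released.

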